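# Hold the pump cover over its studs

### The job

Pick up the pump cover by its handle, lift it over the spray can and orange bottle in the way, and bring it to the open pump housing. Stop with it level, its two holes straight above the two studs (either way round) and its underside about 15 mm above the stud tips, so that the gasket can be laid under it: the cover must not touch the housing or studs. Finish holding it still there, do not lower or let go, and leave the can, bottle, tin and sanding block where they are.

Things in the scene. Friction and masses are not known exactly. Their poses are not given: they have to be found in the camera images.
- cover: loose pump cover, a bare steel plate 124 x 76 x 6 mm (about 0.3 kg) with a dark steel bridge handle on top. Origin: centre of the plate's underside; x along its length, z up. The handle's bar runs along x above the centre: 68 mm long, 20 mm wide (y), from 26 to 48 mm above the underside; under it a 20 mm gap between two legs. Lies flat on the bench to one side of the spray can and bottle, housing on the other; which side changes
- hole_a (a point): centre of the 11 mm hole at the +x end of the cover, on its underside, 50 mm from the cover's origin along x
- hole_b (a point): centre of the 11 mm hole at the -x end of the cover, on its underside, 50 mm from the cover's origin along -x
- housing: pump housing, a grey cast open-topped box fixed to the bench, with a flange 124 x 76 mm whose upper face is 60 mm above the bench. Origin: centre of its underside; x along its length, z up. Two upright steel studs, 8 mm thick, stand 20 mm above the flange
- stud_a (a point): tip of the stud at the housing's +x end, 50 mm from its centre along x, 80 mm above the bench
- stud_b (a point): tip of the stud at the housing's -x end, 50 mm from its centre along -x, 80 mm above the bench
- can: spray can with a red cap standing between cover and housing, 59 mm across, 180 mm tall; origin under its centre. To be lifted over and left alone. Close behind the can and the bottle (farther from the robot) stands a steel drawer cabinet 0.3 m wide and about 0.2 m tall with a carrying handle on top; carry the cover clear of it
- bottle: orange squeeze bottle with a white cap standing to the left of the can, 52 mm across, 120 mm tall; origin under its centre. To be lifted over and left alone
- wax: low round green tin, 70 mm across, 38 mm tall, behind the work on the right, near the cabinet; origin under its centre. To be left alone
- block: flat cork sanding block lying behind the work on the right, 66 x 100 mm, 27 mm tall; origin under its centre. To be left alone

How it is judged (in metres and radians):
On the way, in this order (a step that is already met when the one before it is completed fails the run):
1. the cover is held clear of the bench (20 mm or more) (height (world z) of cover above 0.02 m and contact force between the fingers and cover above 1 N), for 0.1 s.
2. the cover passes over the row of can and bottle, its underside above the bottle's top (height (world z) of cover above 0.125 m and world y of cover between -0.05 and 0.05 m).
At the end, for the whole second after the job is handed in: The cover hangs still in the fingers, level within 0.1 rad, each hole within 6 mm sideways of a stud's axis, its underside 4 to 26 mm above the stud tips, touching neither housing, can nor bottle (((horizontal distance between hole_a and stud_a below 0.006 m and horizontal distance between hole_b and stud_b below 0.006 m) or (horizontal distance between hole_a and stud_b below 0.006 m and horizontal distance between hole_b and stud_a below 0.006 m)) and angle between cover's own z axis and vertical below 0.1 rad and z of hole_a in the frame of stud_a between 0.004 and 0.026 m and z of hole_b in the frame of stud_a between 0.004 and 0.026 m and contact force between cover and housing below 0.05 N and contact force between the fingers and cover above 1 N and contact force between cover and can below 0.05 N and contact force between cover and bottle below 0.05 N and linear speed of cover below 0.02 m/s and angular speed of cover below 0.1 rad/s); the arm keeps its last pose, push and grip.
It fails at once if the cover touches the housing or its studs (over 0.5 N) (contact force between cover and housing above 0.5 N).
It fails at once if the spray can is pushed more than 30 mm or tipped (distance of can from where it was at the start of the episode above 0.03 m or angle between can's own z axis and vertical above 0.3 rad).
It fails at once if the orange bottle is pushed more than 30 mm or tipped (distance of bottle from where it was at the start of the episode above 0.03 m or angle between bottle's own z axis and vertical above 0.3 rad).
It fails at once if the round tin is pushed more than 30 mm or tipped (distance of wax from where it was at the start of the episode above 0.03 m or angle between wax's own z axis and vertical above 0.3 rad).
It fails at once if the sanding block is pushed more than 30 mm or tipped (distance of block from where it was at the start of the episode above 0.03 m or angle between block's own z axis and vertical above 0.3 rad).
It also fails if it takes over 38 s, if anything falls off the work surface, if the arm or the gripper's body presses on something with over 40 N, if the wrist force passes 120 N, or if a joint passes its speed limit or range.

### The arm

A 6-joint arm with a two-finger parallel gripper is mounted at the origin on the work surface; the furniture and walls round the work are solid. World frame = base frame: x ahead of the robot, y to its left, z up, the work surface at z = 0. Lengths are in m, angles in degrees, forces in N, time in s.
With the tool pointing down it reaches from about 0.25 to 0.8 m from the base axis. Payload 8.5 kg.
Tool frame: the origin (TCP) lies at the very end of the fingers, on their centre line; the grasp point (between the pads) lies 19 mm behind it; z points along the fingers, y is the line along which they close (so a half turn about z gives the same grasp; the last joint's range is limited). The gripper opens to 85 mm and grips with 20 to 120 N. Pads are 22 mm wide; open, the fingers measure 114 mm over their backs; the gripper's body (76 mm by 85 mm) begins 54 mm behind the grasp point. The pads swing forward as they close: fully open they stand 13 mm farther back than shut.
Start: joints at [-71.219, 13.648, -0.773, 75.585, 0, 90], TCP at [0.169, -0.497, 0.231] pointing down, gripper open.
Joint ranges: [-152.45, 152.45], [-59.26, 108.67], [-65.41, 83.53], [-104.44, 129.93], [-82.83, 76.93], [-180, 180]. Speed limits (degrees/s): [127.2, 127.2, 159.86, 180, 180, 180].

### API

Orientations are given as [roll, pitch, yaw] about the fixed x, y, z axes, in that order (R = Rz(yaw) Ry(pitch) Rx(roll)).
In Python, from cell import manip gives the robot as it stands.
- The arm moves only by the shell command python3 -m handwheel 'ROWS'. ROWS is text: rows parted by semicolons, each of 7 numbers parted by spaces: the shift along the tool's x, y, z in mm, then the turn, a rotation vector about the tool's x, y, z in degrees, then the closure, from -1 (fully open) to 1 (shut). A call has 1 to 20 rows; each row shifts and turns the commanded pose from where the row before left it, along the tool's axes as they then stand; what a row does not reach is not made up. A row lasts 1/12 s, in which the tool goes at most 41.7 mm and 7.16 degrees, less where a joint would pass 70% of its speed; a pose out of reach is approached as far as the arm can. A call with a gripper value outside its range is refused whole. The fingers move at their own pace and stop on an object; the grip force is fixed at half the most. Time passes only in rows, so rows that do not move let the fingers close. It gives the time, the measured TCP pose, the force, the opening and the grip force at its end, in the units of the state.
- manip.get_state(): the state, without advancing time (a new reading comes with each control period).
- manip.grab_frame(name): name is "scene" or "top" or "wrist"; returns the picture (384x512x3 uint8, red, green, blue); there is no depth.
- manip.camera_params(name): a dict with "intrinsics" (3x3 intrinsics, pixels), "camera_from_world" (4x4, takes a point from world to camera coordinates); the wrist camera has in their place "hand_eye" (4x4, takes a point from camera to tool coordinates, whose origin is the TCP and whose axes are the flange's). Camera axes: x right, y down, z forward; pixel columns grow to the right and rows downward; lengths in m; the calibration is good to about 2 mm. The wrist camera is an equidistant fisheye: a pixel r from the principal point sees the ray r / f radians off the axis. A picture is of the moment at which its call begins: read the wrist's pose just before it. camera_params takes no time and is no camera call.
- manip.close_job(): hands the job in; it is judged then, once.
Trained networks look in the newest picture that a camera, given by its name, has taken for a name from the list of things; names that differ only in an ending like _2 or _b are one class to them, and where a whole thing is asked for, a point or a joint stands for the part that bears it (a point fixed in the world has none). Each returns a list of dicts, best first, with "confidence" (0 to 1); they miss things now and then, are a little off and sometimes report something else, mostly with a low value. They report only what shows in the picture. A call takes as long as a camera call.
- manip.trace(camera, target): "pixels" (384x512 bool, what is visible of it) and "uv" ([column, row] in pixels, amid what is visible of it).
The state is a dict: "t": time; "qpos": joint angles; "joint_velocities": joint speeds; "tau": joint torques, N m; "eef_pos": TCP position; "tcp_rot": TCP orientation; "ft_force": force on the tool from outside, world axes, zero at the start; "ft_torque": the same for the moment, N m; "gripper_width": opening from 0.0 (shut) to 1.0 (fully open); "grip_force": force on a finger pad.
Only numpy, scipy, OpenCV 4.12 (cv2) and the standard library are available. Lean on these libraries where they do the work, as an engineer would, in place of code of your own. Each camera call takes 0.05 s, during which the arm holds its last target. There are 200 camera calls.

## Working session

There is one attempt and no reset: what is moved stays moved. The work goes in short steps, Python scripts to look and compute and a shell command to move; the robot and the scene stay as the last step left them, time stands still between calls to the robot, and variables do not carry over. Pictures are saved under pics/ and viewed, at most 10 in all, crops included, and the job is handed in when it is done.

```bash
mkdir -p pics; ls; cat > h.py <<'E'
import numpy as np, cv2
from cell import manip
def px2w(name,uv,z):
    p=manip.camera_params(name);K=np.array(p["intrinsics"]);T=np.array(p["camera_from_world"])
    R,t=T[:3,:3],T[:3,3]; c=-R.T@t
    d=R.T@np.linalg.inv(K)@np.array([uv[0],uv[1],1.]); return c+d*(z-c[2])/d[2]
E
python3 - <<'E'
from h import *
s=manip.get_state();print(s)
ims=[manip.grab_frame(n) for n in("scene","top")]
cv2.imwrite("pics/a.png",cv2.cvtColor(ims[0],cv2.COLOR_RGB2BGR))
cv2.imwrite("pics/b.png",cv2.cvtColor(ims[1],cv2.COLOR_RGB2BGR))
for o in["cover","housing","can","bottle","hole_a","stud_a","wax"]:
  for r in manip.trace("top",o)[:2]:
    m=r["pixels"].astype(np.uint8);c=cv2.findNonZero(m)
    print(o,r["confidence"],r["uv"],m.sum(),cv2.minAreaRect(c),px2w("top",r["uv"],{"cover":.006,"housing":.06,"stud_a":.08,"can":.18,"bottle":.12}.get(o,0.03)).round(3))
print(manip.camera_params("wrist"))
E
```

```text
pics
{'t': 0.0, 'qpos': array([-7.12185548e+01,  1.36813882e+01, -8.16693325e-01,  7.55846651e+01,
        1.53350777e-03,  9.00001093e+01]), 'joint_velocities': array([ 0.02769778, -0.01577236,  0.01694867,  0.07692583, -0.0086519 ,
       -0.06180614]), 'tau': array([ 2.46858923e-03, -5.38785589e+01,  3.46432757e+01,  1.85404223e-02,
        1.45162735e-04,  2.06132182e-05]), 'eef_pos': array([ 0.1689023 , -0.49664893,  0.23067538]), 'tcp_rot': array([-1.79917253e+02, -1.53334835e-03,  1.87813337e+01]), 'ft_force': array([0.26629456, 0.192478  , 0.92515107]), 'ft_torque': array([0.02707175, 0.0352352 , 0.06326267]), 'grip_force': 0.0, 'gripper_width': 0.9994706382528543}
cover 0.57 [170.7, 190.8] 988 ((173.56968688964844, 190.73361206054688), (24.987863540649414, 40.28839874267578), 5.19442892074585) [0.509 0.238 0.006]
housing 0.7 [327.8, 218.8] 1135 ((326.7135009765625, 219.18109130859375), (27.644073486328125, 44.480491638183594), 17.102725982666016) [ 0.421 -0.232  0.06 ]
can 0.87 [264.1, 233.6] 380 ((264.0, 231.5), (21.0, 20.0), 90.0) [ 0.373 -0.045  0.18 ]
bottle 0.56 [229.4,
[... 473 characters left out ...]
1328), 16.699243545532227) [ 0.408 -0.222  0.08 ]
wax 0.78 [320.7, 165.8] 426 ((319.2500305175781, 168.75), (21.21320343017578, 23.33452033996582), 45.0) [ 0.584 -0.22   0.03 ]
{'intrinsics': array([[297.31863964,   0.        , 257.17314427],
       [  0.        , 297.31863964, 193.17833672],
       [  0.        ,   0.        ,   1.        ]]), 'hand_eye': array([[ 9.10319907e-04, -9.62471022e-01, -2.71382944e-01,
         6.78241581e-02],
       [ 9.99999040e-01,  5.92619478e-04,  1.25262094e-03,
        -8.85333457e-05],
       [-1.04478454e-03, -2.71383824e-01,  9.62470638e-01,
        -1.43323705e-01],
       [ 0.00000000e+00,  0.00000000e+00,  0.00000000e+00,
         1.00000000e+00]])}
```

```bash
python3 - <<'E'
import cv2,numpy as np
b=cv2.imread("pics/b.png")[120:290,130:370]
cv2.imwrite("pics/b2.png",cv2.resize(b,None,fx=3.3,fy=3.3,interpolation=2))
E
```

```text
(no output)
```

View pics/a.png

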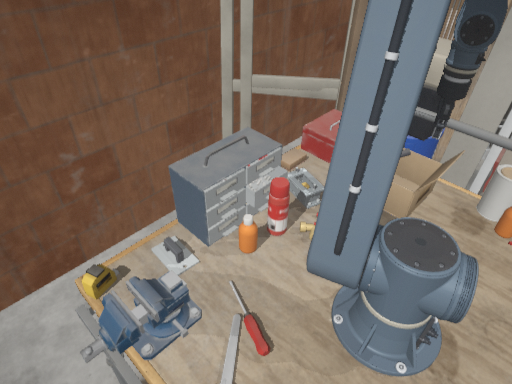

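View pics/b2.png

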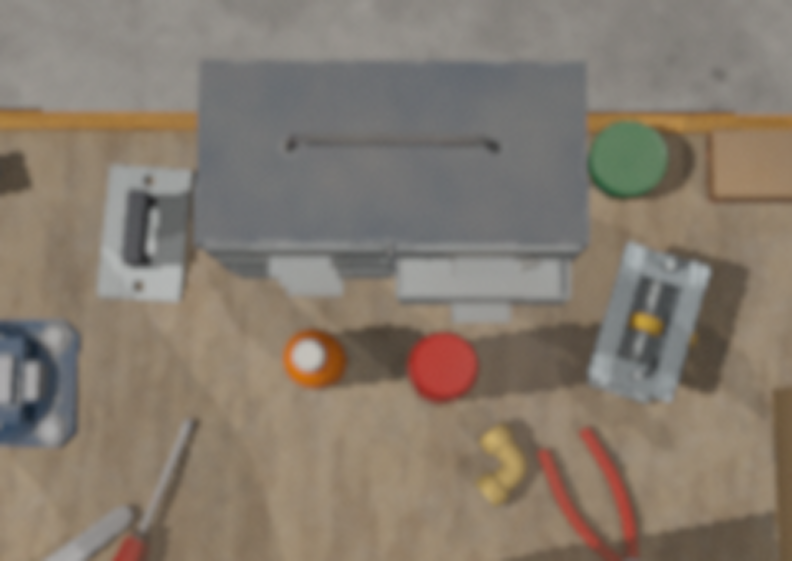

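The crop shows the cover at the left beside the cabinet (holes near (148,180) and (138,286)). The housing is at the right, with flange corners (632,243), (710,265), (668,400), (590,380).

```bash
python3 - <<'E'
from h import *
f=lambda u,v,z:px2w("top",(u/3.3+130-.35,v/3.3+120-.35),z).round(4)
h=[f(148,180,.006),f(138,286,.006)];print("holes",h)
c=[f(*p,.006) for p in[(108,168),(192,170),(180,300),(97,297)]];print("cover",np.mean(c,0),c)
g=[f(*p,.06) for p in[(632,243),(710,265),(668,400),(590,380)]];print("hous",np.mean(g,0),g)
d=h[0]-h[1];print(np.degrees(np.arctan2(d[1],d[0])))
d=g[0]+g[1]-g[2]-g[3];print(np.degrees(np.arctan2(d[1],d[0])))
print("cab",f(202,62,.2),f(198,244,.2),f(585,244,.2),f(585,62,.2))
E
```

```text
holes [array([0.5612, 0.2282, 0.006 ]), array([0.4612, 0.2339, 0.006 ])]
cover [0.51065 0.2298  0.006  ] [array([0.5725, 0.2661, 0.006 ]), array([0.5709, 0.1872, 0.006 ]), array([0.4484, 0.1945, 0.006 ]), array([0.4508, 0.2714, 0.006 ])]
hous [ 0.426275 -0.22855   0.06    ] [array([ 0.4956, -0.2141,  0.06  ]), array([ 0.4764, -0.2823,  0.06  ]), array([ 0.3581, -0.2426,  0.06  ]), array([ 0.375 , -0.1752,  0.06  ])]
-3.2623293854029356
-18.211616725662566
cab [0.6156 0.144  0.2   ] [0.4721 0.1428 0.2   ] [ 0.4736 -0.1526  0.2   ] [ 0.617  -0.1546  0.2   ]
```

```bash
python3 -m handwheel '0 0 -5 0 0 -7 -1;0 0 -5 0 0 -7 -1'; python3 -c "
from h import *;s=manip.get_state();print(s['qpos'].round(1),s['tcp_rot'])"
```

```text
t: 0.62
eef_pos: [0.1689, -0.4968, 0.2412]
tcp_rot: [-180.0, -0.0, 33.1]
ft_force: [0.6, 0.2, 0.9]
gripper_width: 1.006
grip_force: 0.0
[-71.2  13.5   0.5  77.   -0.   75.7] [-1.79957842e+02 -9.91385758e-03  3.30799090e+01]
```

```bash
python3 -m handwheel '0 0 -5 0 0 -7 -1;0 0 -5 0 0 -7 -1;0 0 -5 0 0 -7 -1;0 0 -5 0 0 -7 -1;0 0 -5 0 0 -7 -1;0 0 -5 0 0 -7 -1;0 0 -5 0 0 -7 -1;0 0 -5 0 0 -7 -1;0 0 -5 0 0 -7 -1;0 0 -5 0 0 -7 -1;0 0 -5 0 0 -7 -1;0 0 -5 0 0 -7 -1;0 0 -5 0 0 -7 -1;0 0 -5 0 0 -7 -1;0 0 -5 0 0 -7 -1;0 0 -5 0 0 -7 -1;0 0 -5 0 0 -7 -1;0 0 -5 0 0 -7 -1;0 0 -5 0 0 -7 -1;0 0 0 0 0 -7 -1'
cat >> h.py <<'E'
from scipy.spatial.transform import Rotation as Ro
def tool(s=None):
    s=s or manip.get_state();return Ro.from_euler("xyz",s["tcp_rot"],degrees=True).as_matrix(),np.array(s["eef_pos"])
def to(p,yaw):
    R,t=tool();d=R.T@(np.array(p)-t)*1000
    Rt=Ro.from_euler("xyz",[180,0,yaw],degrees=True).as_matrix()
    print("move mm",d.round(1),"rot",np.degrees(Ro.from_matrix(R.T@Rt).as_rotvec()).round(2))
E
python3 -c "
from h import *;to([.49,.231,.33],176.7);to([.30,-.20,.33],176.7)"
```

```text
t: 2.28
eef_pos: [0.1691, -0.4973, 0.3372]
tcp_rot: [-179.9, 0.0, 173.1]
ft_force: [-0.9, 0.6, 0.4]
gripper_width: 0.996
grip_force: 0.0
move mm [-231.5  761.4    6.5] rot [-0.06  0.03 -3.57]
move mm [-94.4 310.8   6.9] rot [-0.06  0.03 -3.57]
```

```bash
python3 -m handwheel '-24 28 0 0 0 -3.6 -1;-24 28 0 0 0 0 -1;-24 28 0 0 0 0 -1;-24 28 0 0 0 0 -1;-24 28 0 0 0 0 -1;-24 28 0 0 0 0 -1;-24 28 0 0 0 0 -1;-24 28 0 0 0 0 -1;0 0 0 0 0 0 -1;0 0 0 0 0 0 -1'
python3 - <<'E'
from h import *
s=manip.get_state();im=manip.grab_frame("wrist")
cv2.imwrite("pics/w1.png",cv2.cvtColor(im,cv2.COLOR_RGB2BGR)); np.savez("w1.npz",R=tool(s)[0],t=tool(s)[1])
for o in["stud_a","housing"]:
  for r in manip.trace("wrist",o)[:2]:
    m=r["pixels"].astype(np.uint8);print(o,r["confidence"],r["uv"],m.sum(),cv2.minAreaRect(cv2.findNonZero(m)))
to([.49,.231,.33],176.7)
E
```

```text
t: 3.12
eef_pos: [0.3775, -0.2858, 0.3363]
tcp_rot: [180.0, -0.0, 176.6]
ft_force: [-1.1, -0.3, 0.4]
gripper_width: 0.999
grip_force: 0.0
stud_a 0.95 [297.2, 185.0] 4459 ((294.73101806640625, 185.97474670410156), (59.63082504272461, 88.72581481933594), 16.144336700439453)
housing 0.61 [296.9, 188.5] 4456 ((294.97064208984375, 185.61766052246094), (59.90629577636719, 87.55535125732422), 14.03624439239502)
move mm [-80.8 525.    6.2] rot [-0.01 -0.01 -0.36]
```

View pics/w1.png

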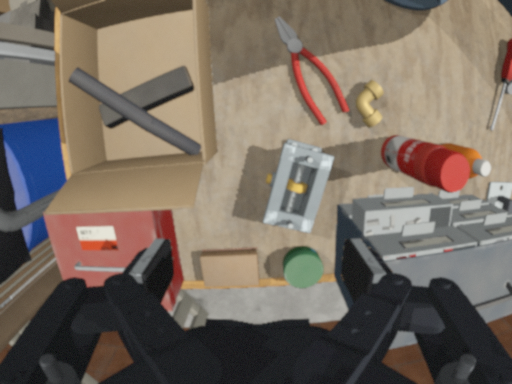

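The wrist view shows the housing at about (297,187), clear of the fingers. I'll zoom in for the studs.

```bash
python3 - <<'E'
import cv2
b=cv2.imread("pics/w1.png")[130:240,250:350]
cv2.imwrite("pics/w1c.png",cv2.resize(b,None,fx=5.4,fy=5.4,interpolation=2))
E
```

```text
(no output)
```

View pics/w1c.png

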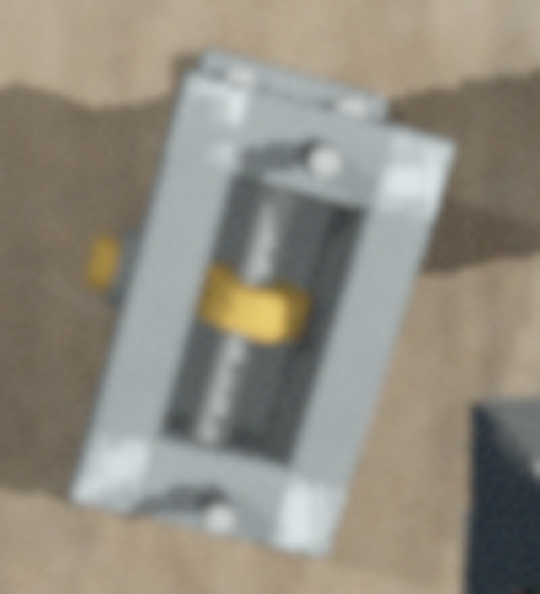

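The stud tips are at crop (324,161) and (221,517), and the flange corners at (190,65), (453,145), (325,553), (73,500).

```bash
cat >> h.py <<'E'
def wpx(uv,z,R,t):
    p=manip.camera_params("wrist");K=p["intrinsics"];H=np.array(p["hand_eye"])
    a=(np.array(uv)-[K[0,2],K[1,2]])/K[0,0];th=np.hypot(*a);d=np.r_[a/th*np.sin(th),np.cos(th)]
    d=R@H[:3,:3]@d;c=R@H[:3,3]+t;return c+d*(z-c[2])/d[2]
E
python3 - <<'E'
from h import *
w=np.load("w1.npz")
f=lambda u,v,z:wpx((u/5.4+250-.4,v/5.4+130-.4),z,w["R"],w["t"])
a,b=f(324,161,.08),f(221,517,.08);d=b-a
print(a,b,(a+b)/2,np.linalg.norm(d),np.degrees(np.arctan2(d[1],d[0])))
g=[f(*p,.06) for p in[(190,65),(453,145),(325,553),(73,500)]];d=g[2]+g[3]-g[0]-g[1]
print(np.mean(g,0),np.degrees(np.arctan2(d[1],d[0])),[np.linalg.norm(g[i]-g[i-1]) for i in range(4)])
to([.49,.231,.33],176.7)
E
```

```text
[ 0.37663542 -0.21428892  0.08      ] [ 0.47180273 -0.24338383  0.08      ] [ 0.42421907 -0.22883638  0.08      ] 0.0995154767863393 -16.999639117357024
[ 0.42385652 -0.22889161  0.06      ] -17.326461887856954 [np.float64(0.12509449878653234), np.float64(0.07474994532591653), np.float64(0.1216469339199392), np.float64(0.07439235182102744)]
move mm [-80.8 525.    6.2] rot [-0.01 -0.01 -0.36]
```

The housing centre is about (0.424, -0.229), yaw -17.1. Next I move above the cover.

```bash
python3 -m handwheel '-6.4 35 0 0 0 0 -1;-6.4 35 0 0 0 0 -1;-6.4 35 0 0 0 0 -1;-6.4 35 0 0 0 0 -1;-6.4 35 0 0 0 0 -1;-6.4 35 0 0 0 0 -1;-6.4 35 0 0 0 0 -1;-6.4 35 0 0 0 0 -1;-6.4 35 0 0 0 0 -1;-6.4 35 0 0 0 0 -1;-6.4 35 0 0 0 0 -1;-6.4 35 0 0 0 0 -1;-6.4 35 0 0 0 0 -1;-6.4 35 0 0 0 0 -1;-6.4 35 0 0 0 0 -1;0 0 20 0 0 0 -1;0 0 20 0 0 0 -1;0 0 20 0 0 0 -1;0 0 0 0 0 0 -1;0 0 0 0 0 0 -1'
python3 - <<'E'
from h import *
s=manip.get_state();im=manip.grab_frame("wrist");print(s["qpos"].round(1))
cv2.imwrite("pics/w2.png",cv2.cvtColor(im,cv2.COLOR_RGB2BGR)); np.savez("w2.npz",R=tool(s)[0],t=tool(s)[1])
for r in manip.trace("wrist","cover")[:2]:
    m=r["pixels"].astype(np.uint8);print(r["confidence"],r["uv"],m.sum(),cv2.minAreaRect(cv2.findNonZero(m)))
    x,y,ww,h=cv2.boundingRect(cv2.findNonZero(m));print(x,y,ww,h)
    print(wpx(r["uv"],.012,*tool(s)))
cv2.imwrite("pics/w2c.png",cv2.cvtColor(cv2.resize(im[110:250,190:330],None,fx=4.2,fy=4.2,interpolation=2),cv2.COLOR_RGB2BGR))
E
```

```text
t: 4.93
eef_pos: [0.5053, 0.2292, 0.276]
tcp_rot: [-179.9, -0.1, 176.3]
ft_force: [0.8, 1.0, 0.7]
gripper_width: 1.0
grip_force: 0.0
[24.4 16.2  9.2 83.1 -0.  28.1]
0.55 [253.6, 162.3] 4587 ((258.0, 162.5), (87.0, 54.0), 90.0)
231 119 55 88
[0.50533758 0.22339886 0.012     ]
```

View pics/w2c.png

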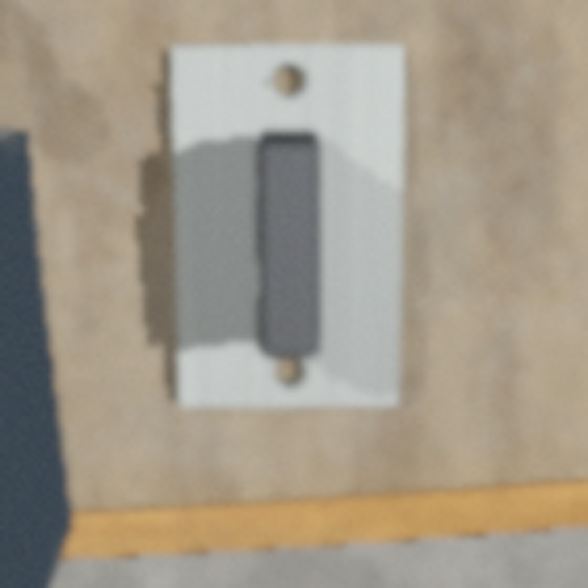

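The cover's corners are at crop (170,45), (405,45), (400,407), (178,408). The near hole is at (289,80), the far one at about (290,371), and the bar spans columns 262–318.

```bash
python3 - <<'E'
from h import *
w=np.load("w2.npz")
f=lambda u,v,z:wpx((u/4.2+190-.4,v/4.2+110-.4),z,w["R"],w["t"])
g=[f(*p,.006) for p in[(170,45),(405,45),(400,407),(178,408)]];d=g[2]+g[3]-g[0]-g[1]
print(np.mean(g,0),np.degrees(np.arctan2(d[1],d[0])),[np.linalg.norm(g[i]-g[i-1]) for i in range(4)])
a,b=f(289,80,.006),f(290,371,.006);d=b-a;print(a,b,(a+b)/2,np.degrees(np.arctan2(d[1],d[0])))
print("bar",f(291,138,.048),f(291,355,.048))
c=(np.mean(g,0)+(a+b)/2)/2;print(c)
to([c[0],c[1],.024],176.4)
E
```

```text
[0.50992237 0.22957877 0.006     ] -3.4037900138338535 [np.float64(0.12519718977728395), np.float64(0.07727649298274868), np.float64(0.12483381729438696), np.float64(0.07757871746178668)]
[0.45943775 0.23301931 0.006     ] [0.55903743 0.22704867 0.006     ] [0.50923759 0.23003399 0.006     ] -3.430572410234596
bar [0.47442935 0.23256811 0.048     ] [0.54141122 0.2283463  0.048     ]
[0.50957998 0.22980638 0.006     ]
move mm [ -3.2  -0.  253.7] rot [ 0.04  0.07 -0.11]
```

```bash
python3 -m handwheel '-3.5 0 30 0 0 0 -1;0 0 30 0 0 0 -1;0 0 30 0 0 0 -1;0 0 30 0 0 0 -1;0 0 30 0 0 0 -1;0 0 30 0 0 0 -1;0 0 25 0 0 0 -1;0 0 20 0 0 0 -1;0 0 15 0 0 0 -1;0 0 10 0 0 0 -1;0 0 7 0 0 0 -1;0 0 0 0 0 0 -1;0 0 0 0 0 0 -1;0 0 0 0 0 0 0;0 0 0 0 0 0 1;0 0 0 0 0 0 1;0 0 0 0 0 0 1;0 0 0 0 0 0 1;0 0 0 0 0 0 1;0 0 0 0 0 0 1'
```

```text
t: 6.7
eef_pos: [0.509, 0.2305, 0.0198]
tcp_rot: [180.0, 0.0, 176.4]
ft_force: [-1.0, -0.6, 5.7]
gripper_width: 0.222
grip_force: 60.0
```

```bash
python3 -m handwheel '0 0 -4 0 0 0 1;0 0 -8 0 0 0 1;0 0 -12 0 0 0 1;0 0 -16 0 0 0 1;0 0 -20 0 0 0 1;0 0 -20 0 0 0 1;0 0 -20 0 0 0 1;0 0 -20 0 0 0 1;0 0 -20 0 0 0 1;0 0 -20 0 0 0 1;0 0 -20 0 0 0 1;10 0 -20 0 0 0 1;15 0 -20 0 0 0 1;20 0 -20 0 0 0 1;20 0 -10 0 0 0 1;20 0 0 0 0 0 1;15 0 0 0 0 0 1;5 0 0 0 0 0 1;0 0 0 0 0 0 1;0 0 0 0 0 0 1'
python3 - <<'E'
from h import *
im=manip.grab_frame("wrist");np.savez("w3.npz",R=tool()[0],t=tool()[1])
cv2.imwrite("pics/w3.png",cv2.cvtColor(im,cv2.COLOR_RGB2BGR))
to([.41,-.2288,.28],162.9)
E
```

```text
t: 8.37
eef_pos: [0.4043, 0.2371, 0.2696]
tcp_rot: [180.0, 0.0, 176.4]
ft_force: [1.4, -0.3, -3.4]
gripper_width: 0.227
grip_force: 59.0
move mm [ -34.7 -464.7  -10.7] rot [1.000e-02 2.000e-02 1.348e+01]
```

View pics/w3.png

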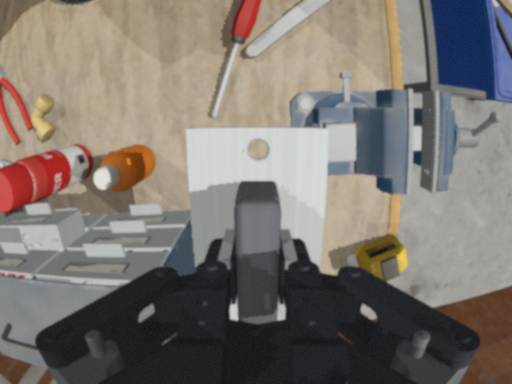

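The cover is held in the fingers with its near hole at (258,149) and near corners at (187,129) and (328,128).

```bash
python3 - <<'E'
from h import *
w=np.load("w3.npz");R,t=w["R"],w["t"]
for p in[(258,149),(187,129),(328,128),(190,250),(325,250)]:
    print(p,(R.T@(wpx(p,t[2]-.0138,R,t)-t)*1000).round(1))
E
```

```text
(258, 149) [49.7  0.  13.8]
(187, 129) [ 60.9 -38.   13.8]
(328, 128) [61.6 37.4 13.8]
(190, 250) [-10.1 -40.6  13.8]
(325, 250) [-10.   40.3  13.8]
```

```bash
python3 - <<'E'
from h import *
w=np.load("w3.npz");R,t=w["R"],w["t"]
im=cv2.cvtColor(cv2.imread("pics/w3.png"),cv2.COLOR_BGR2HSV)
b=((im[...,1]<30)&(im[...,2]>140))
for v in range(132,262,8):
    u=np.nonzero(b[v,170:345])[0]+170
    L=[u0 for u0 in u if b[v,u0:u0+6].all()][0];Rr=[u0 for u0 in u if b[v,u0-5:u0+1].all()][-1]
    q=[(R.T@(wpx(p,t[2]-.0138,R,t)-t)*1000).round(1)[:2] for p in[(L-.5,v),(Rr+.5,v)]]
    print(v,L,Rr,q,round(q[1][1]-q[0][1],1))
E
```

```text
132 186 344 [array([ 59.3, -38.8]), array([59.8, 46.8])] 85.6
140 186 344 [array([ 55., -39.]), array([55.4, 47. ])] 86.0
148 186 344 [array([ 50.7, -39.2]), array([51. , 47.2])] 86.4
156 186 344 [array([ 46.3, -39.4]), array([46.6, 47.5])] 86.9
164 187 328 [array([ 41.8, -39. ]), array([41.9, 38.5])] 77.5
172 187 327 [array([ 37.4, -39.2]), array([37.4, 38.2])] 77.4
180 188 326 [array([ 32.8, -38.9]), array([32.9, 37.9])] 76.8
188 188 326 [array([ 28.3, -39.2]), array([28.3, 38.2])] 77.4
196 189 325 [array([ 23.6, -38.9]), array([23.7, 37.9])] 76.8
204 190 325 [array([ 18.9, -38.6]), array([19. , 38.2])] 76.8
212 191 324 [array([ 14.1, -38.4]), array([14.2, 38. ])] 76.4
220 191 324 [array([  9.2, -38.7]), array([ 9.3, 38.3])] 77.0
228 193 323 [array([  4.3, -37.9]), array([ 4.3, 38.1])] 76.0
236 193 322 [array([ -0.8, -38.3]), array([-0.7, 37.9])] 76.2
244 194 322 [array([ -6. , -38.1]), array([-6. , 38.4])] 76.5
252 195 321 [array([-11.4, -37.9]), array([-11.3,  38.2])] 76.1
260 195 320 [array([-16.9, -38.4]), array([-16.8,  38.1])] 76.5
```

The cover is level and centred in the grip to within 1 mm. Now the carry.

```bash
python3 -m handwheel '-1 -10 0 0 0 0 1;-2 -20 0 0 0 0 1;-3 -29 0 0 0 0 1;-3 -29 0 0 0 0 1;-3 -29 0 0 0 0 1;-3 -29 0 0 0 0 1;-3 -29 0 0 0 0 1;-3 -29 0 0 0 0 1;-3 -29 0 0 0 0 1;-3 -29 0 0 0 0 1;-3 -29 0 0 0 0 1;-3 -29 0 0 0 0 1;-3 -29 0 0 0 0 1;-3 -29 0 0 0 0 1;-3 -29 0 0 0 0 1;-3 -29 0 0 0 0 1;-2 -20 0 0 0 3.5 1;-1 -10 0 0 0 5 1;0 0 0 0 0 5 1;0 0 0 0 0 0 1'
python3 -c "
from h import *;to([.4242,-.2288,.109],162.9)"
```

```text
t: 10.08
eef_pos: [0.4215, -0.2327, 0.2687]
tcp_rot: [180.0, -0.1, 162.5]
ft_force: [0.3, -0.5, -3.3]
gripper_width: 0.22
grip_force: 59.2
move mm [ -1.6   4.6 159.7] rot [ 0.01 -0.07 -0.38]
```

```bash
python3 -m handwheel '-1.6 4.4 6 0 0 -0.4 1;0 0 14 0 0 0 1;0 0 18 0 0 0 1;0 0 18 0 0 0 1;0 0 18 0 0 0 1;0 0 18 0 0 0 1;0 0 16 0 0 0 1;0 0 12 0 0 0 1;0 0 6 0 0 0 1;0 0 4 0 0 0 1;0 0 0 0 0 0 1;0 0 0 0 0 0 1;0 0 0 0 0 0 1;0 0 0 0 0 0 1'
python3 - <<'E'
from h import *
im=manip.grab_frame("wrist");R,t=tool();print(t)
cv2.imwrite("pics/w4.png",cv2.cvtColor(cv2.resize(im[90:280,140:380],None,fx=3,fy=3,interpolation=2),cv2.COLOR_RGB2BGR))
to([.4242,-.2288,.1148],162.9)
E
```

```text
t: 11.25
eef_pos: [0.4252, -0.2275, 0.14]
tcp_rot: [-180.0, 0.1, 163.3]
ft_force: [-0.8, 0.3, -3.0]
gripper_width: 0.224
grip_force: 59.2
[ 0.42509652 -0.22748349  0.13990271]
move mm [ 0.5 -1.5 25.1] rot [-0.01  0.06  0.4 ]
```

View pics/w4.png

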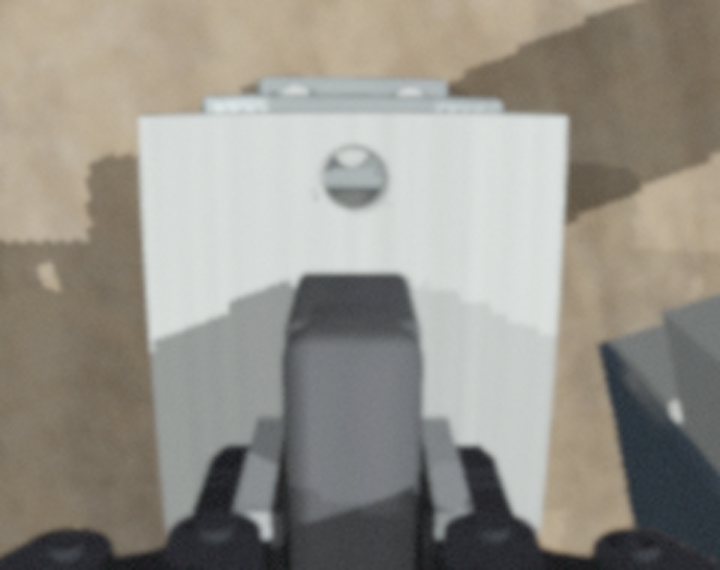

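Through the near hole (crop 354,176) the stud tip shows, centred at column 352 with its lower edge at about row 166.

```bash
python3 - <<'E'
from h import *
R,t=tool()
f=lambda u,v,z:(R.T@(wpx((u/3+140-.3,v/3+90-.3),z,R,t)-t)*1000).round(1)
print("stud inner edge",f(352,166,.08),"hole",f(354,176,t[2]-.0138),"flange/lug corners",f(205,98,.06),f(503,100,.06))
E
```

```text
stud inner edge [46.4 -0.7 59.9] hole [49.9 -0.3 13.7] flange/lug corners [ 61.7 -37.6  79.8] [61.3 37.  79.8]
```

The hole sits within 1 mm of the stud axis, and the flange edges agree. I'll go down 25 mm.

```bash
python3 -m handwheel '0.3 -0.4 4 0 0 0 1;0 0 6 0 0 0 1;0 0 6 0 0 0 1;0 0 5 0 0 0 1;0 0 3 0 0 0 1;0 0 1 0 0 0 1;0 0 0 0 0 0 1;0 0 0 0 0 0 1;0 0 0 0 0 0 1;0 0 0 0 0 0 1;0 0 0 0 0 0 1;0 0 0 0 0 0 1;0 0 0 0 0 0 1;0 0 0 0 0 0 1;0 0 0 0 0 0 1'
python3 - <<'E'
from h import *
to([.4242,-.2288,.1148],162.9)
im=manip.grab_frame("wrist")
cv2.imwrite("pics/w5.png",cv2.cvtColor(cv2.resize(im[90:280,140:380],None,fx=3,fy=3,interpolation=2),cv2.COLOR_RGB2BGR))
E
```

```text
t: 12.55
eef_pos: [0.4243, -0.2276, 0.1143]
tcp_rot: [180.0, -0.0, 163.3]
ft_force: [0.6, 0.3, -1.8]
gripper_width: 0.226
grip_force: 59.2
move mm [-0.2 -1.2 -0.5] rot [ 0.   -0.    0.38]
```

View pics/w5.png

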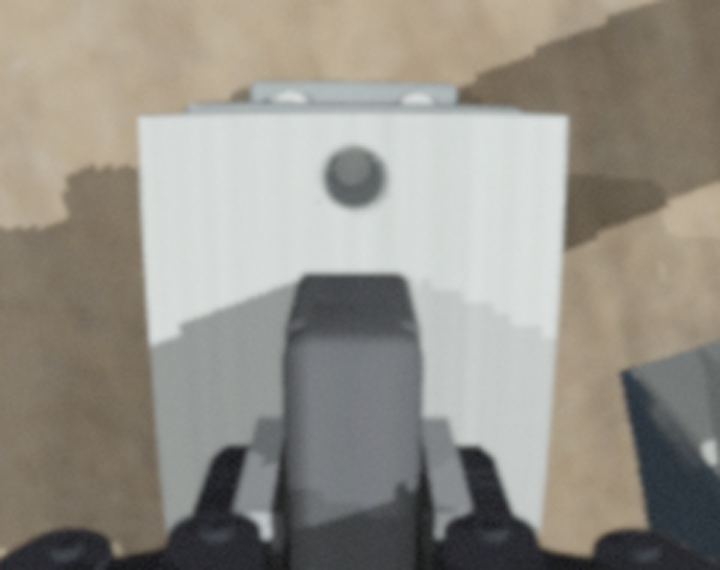

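The stud tip shows through the hole at (352,167), about central and not touching. The pose is on target with no contact force, so I'm handing in.

```bash
python3 -c "
from cell import manip;print(manip.close_job())"
```

```text
the job is handed in; nothing more can be done
None
```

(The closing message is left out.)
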